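Tip the bolts from the tray into the open electrical box

TASK

Take the steel tray with the two bolts by its upright wooden grip, carry it to the open blue electrical box (not the one with its lid on) and tip both bolts out of the tray into the box. Then set the empty tray down flat on a clear part of the bench and let go.

Things in the scene. Friction and masses are not known exactly. Their poses are not given: they have to be found in the camera images.
- tray: Loose steel scoop tray (sizes in mm): 104 (x) by 90 (y), walls 30 high, 0.25 kg. Origin: centre of underside. Front (own -x) open but for a shallow lip, ending 76 from origin, 11 above underside: bolts slide out when it is tipped 60-80 deg down. At the rear an upright wooden grip, 14 thick (x), 60 wide (y), centred x=+50, y=0, 28 to 84 above underside: pinch it from above across the 14.
- bolt_a: Loose stainless hex-head bolt lying in the tray at the start: head 24 mm across flats and 10 mm thick, shank 16 mm diameter, 55 mm long overall, about 0.12 kg. Origin: on its axis at mid-length; x runs roughly along the shank, away from the head.
- bolt_b: Second bolt, the same as bolt_a, beside it in the tray.
- open_box: Blue plastic electrical box without lid, screwed to the bench: 150 mm (its x) by 160 mm (its y) outside, 75 mm high, walls and floor 4 mm, open at the top. Origin: centre of its underside, z up. A box of the same blue and about the same size, 78 mm high, with its lid screwed on, stands near it on either side; do not use that one.
Not all that is in view belongs to the job. What is shaped like the tray but purple or red is not meant.

How it is judged:
On the way, in this order (a step that is already met when the one before it is completed fails the run):
1. the tray is lifted off the bench with both bolts in it (height (world z) of tray above 0.04 m and distance between each of bolt_a, bolt_b and tray below 0.08 m), for 0.1 s.
2. the raised tray is tipped more than 40 degrees near the open box (angle between tray's own z axis and vertical above 0.7 rad and height (world z) of tray above 0.04 m and horizontal distance between tray and open_box below 0.22 m), for 0.1 s.
At the end, for the whole second after the job is handed in: Both bolts lie at rest inside the open electrical box (middle of each within its walls and below 65 mm above its underside), and the tray stands released, at rest and flat on the bench (within 10 degrees, underside within 12 mm of the bench) (x of bolt_a in the frame of open_box between -0.072 and 0.072 m and y of bolt_a in the frame of open_box between -0.077 and 0.077 m and z of each of bolt_a, bolt_b in the frame of open_box below 0.065 m and linear speed of each of bolt_a, bolt_b below 0.05 m/s and x of bolt_b in the frame of open_box between -0.072 and 0.072 m and y of bolt_b in the frame of open_box between -0.077 and 0.077 m and angle between tray's own z axis and vertical below 0.17 rad and height (world z) of tray below 0.012 m and linear speed of tray below 0.02 m/s); the robot touches nothing.
It also fails if it takes over 56 s, if anything falls off the work surface, if the arm or the gripper's body presses on something with over 40 N, if the wrist force passes 120 N, or if a joint passes its speed limit or range.

ROBOT

A 7-joint arm with a two-finger parallel gripper is mounted at the origin on the work surface. World frame = base frame: x ahead of the robot, y to its left, z up, the work surface at z = 0. Lengths are in m, angles in rad, forces in N, time in s.
With the tool pointing down it reaches from about 0.4 to 0.875 m from the base axis. Payload 19.3 kg.
Tool frame: the origin (TCP) lies on the centre line of the jaws, within the pads' length; the fingertips stand 8 mm ahead of it and the grasp point (between the pads) lies 11 mm behind it; z points along the fingers, y is the line along which they close (so a half turn about z gives the same grasp; the last joint's range is limited). The gripper opens to 85 mm and grips with 20 to 120 N. Pads are 22 mm wide; open, the fingers measure 114 mm over their backs; the gripper's body (76 mm by 85 mm) begins 54 mm behind the grasp point. The pads swing forward as they close: fully open they stand 13 mm farther back than shut.
Start: joints at [-1.22, 0.521, -0.036, 1.599, 0.021, 1.021, -0.113], TCP at [0.255, 0.57, 0.239] pointing down, gripper open.
Joint ranges: [-2.91, 2.91], [-0.3, 2.13], [-1.5, 1.42], [0.17, 2.43], [-1.26, 4.41], [0.16, 1.93], [-2.52, 2.52]. Speed limits (rad/s): [1.89, 1.89, 2.39, 2.39, 3.01, 3.01, 3.01].

INTERFACE

Orientations are given as [roll, pitch, yaw] about the fixed x, y, z axes, in that order (R = Rz(yaw) Ry(pitch) Rx(roll)).
In Python, from workcell import status, grab_frame, camera_params, bot, search_frame, silhouettes gives the robot as it stands.
- The arm moves only by the shell command python3 -m creep 'ROWS' [FORCE]. ROWS is JSON, a list of rows, each a list of 5 numbers: the shift along the tool's x, y, z in units of 60 mm (1.0 is 60 mm), then the turn about the tool's z in units of 8 degrees (1.0 is 8 degrees), then the opening, from 0 (shut) to 1 (fully open). In form: [[x, y, z, twist, hand], ...]. A call has 1 to 5 rows; each row is the pose to reach, as a shift and turn from the pose commanded when the call began, along the tool's axes at that moment; what a row does not reach only later rows make up. A row lasts 1/8 s, in which the tool goes at most 62.5 mm and 10.7 degrees, less where a joint would pass 70% of its speed; a pose out of reach is approached as far as the arm can. A call with a gripper value outside its range is refused whole. The fingers move at their own pace and stop on an object; FORCE is the grip in N (left out, the last holds). Time passes only in rows, so rows that repeat a pose let the fingers close. It gives the time, the measured TCP pose, the force, the opening and the grip force at its end, in the units of the state.
- status.observe(): the state, without advancing time (a new reading comes with each control period).
- grab_frame(name): name is "scene" or "side" or "wrist"; returns the picture (420x560x3 uint8, blue, green, red); there is no depth.
- camera_params(name): a dict with "K" (3x3 intrinsics, pixels), "rvec" (rotation vector, rad) and "tvec" (3), from world to camera coordinates, as OpenCV has them; the wrist camera has in their place "tool_from_camera" (4x4, takes a point from camera to tool coordinates, whose origin is the TCP and whose axes are the flange's). Camera axes: x right, y down, z forward; pixel columns grow to the right and rows downward; lengths in m; the calibration is good to about 2 mm. The wrist camera is an equidistant fisheye: a pixel r from the principal point sees the ray r / f radians off the axis. A picture is of the moment at which its call begins: read the wrist's pose just before it. camera_params takes no time and is no camera call.
- bot.job_done(): hands the job in; it is judged then, once.
Trained networks look in the newest picture that a camera, given by its name, has taken for a name from the list of things; names that differ only in an ending like _2 or _b are one class to them, and where a whole thing is asked for, a point or a joint stands for the part that bears it (a point fixed in the world has none). Each returns a list of dicts, best first, with "p" (0 to 1); they miss things now and then, are a little off and sometimes report something else, mostly with a low value. They report only what shows in the picture. A call takes as long as a camera call. They do not tell look-alikes from the thing itself.
- search_frame(camera, name): "extent" ([left, top, right, bottom] as shares, 0 to 1, of the picture: columns of its width, rows of its height, round what is visible of it).
- silhouettes(camera, name): "mask" (420x560 bool, what is visible of it) and "extent" ([left, top, right, bottom] as shares, 0 to 1, of the picture: columns of its width, rows of its height, round what is visible of it).
The state is a dict: "clock": time; "qpos": joint angles; "qd": joint speeds; "joint_efforts": joint torques, N m; "position": TCP position; "tool_rot": TCP orientation; "force": force on the tool from outside, world axes, zero at the start; "moment": the same for the moment, N m; "grip_width": finger opening in m; "finger_force": force on a finger pad.
Only numpy, scipy, OpenCV 4.12 (cv2) and the standard library are available. Lean on these libraries where they do the work, as an engineer would, in place of code of your own. Each camera call takes 0.05 s, during which the arm holds its last target. There are 200 camera calls.

## Working session

There is one attempt and no reset: what is moved stays moved. The work goes in short steps, Python scripts to look and compute and a shell command to move; the robot and the scene stay as the last step left them, time stands still between calls to the robot, and variables do not carry over. Pictures are saved under pics/ and viewed, at most 10 in all, crops included, and the job is handed in when it is done.

```bash
mkdir -p pics
cat > h.py <<'E'
import numpy as np, cv2
from scipy.spatial.transform import Rotation as R
from workcell import status, grab_frame, camera_params, bot, search_frame, silhouettes
def proj(cam,P):
    c=camera_params(cam); return cv2.projectPoints(np.float64(P).reshape(-1,1,3),np.float64(c['rvec']),np.float64(c['tvec']),np.float64(c['K']),None)[0].reshape(-1,2)
def ray(cam,uv):
    c=camera_params(cam); Rm=cv2.Rodrigues(np.float64(c['rvec']))[0]; o=-Rm.T@np.float64(c['tvec']).ravel()
    d=Rm.T@np.linalg.solve(np.float64(c['K']),[uv[0],uv[1],1]); return o,d
def atz(cam,uv,z):
    o,d=ray(cam,uv); return o+d*(z-o[2])/d[2]
def st():
    s=status.observe(); print(s['clock'],np.round(s['position'],4),np.round(s['tool_rot'],3),np.round(s['force'],1),s['grip_width'],s['finger_force'],np.round(s['qpos'],2)); return s
E
python3 - <<'E'
from h import *
st()
a=grab_frame('scene'); b=grab_frame('side')
for cam in('scene','side'):
    for n in('tray','open_box','bolt_a'):
        for d in search_frame(cam,n): print(cam,n,round(d['p'],2),np.round(np.array(d['extent'])*[560,420,560,420]))
cv2.imwrite('pics/a.png',a);cv2.imwrite('pics/b.png',b)
for c in('scene','side'): print(c,ray(c,(280,210)))
E
```

```text
0.0 [0.2552 0.5701 0.2387] [-3.14   0.     2.721] [-0.4  0.1  0.6] 0.08571095141448774 0.0 [-1.22  0.52 -0.04  1.6   0.02  1.02 -0.11]
scene tray 0.92 [184. 259. 261. 325.]
scene tray 0.82 [170. 211. 235. 258.]
scene tray 0.74 [155. 174. 204. 214.]
scene tray 0.74 [221. 147. 267. 185.]
scene tray 0.67 [ 92. 222. 139. 271.]
scene open_box 0.68 [293. 160. 365. 225.]
scene bolt_a 0.64 [189. 238. 210. 250.]
scene bolt_a 0.59 [188. 220. 209. 236.]
side tray 0.95 [192. 258. 263. 330.]
side tray 0.83 [311. 224. 391. 290.]
side tray 0.72 [359. 161. 407. 229.]
side tray 0.62 [277. 289. 364. 364.]
side tray 0.56 [401. 268. 478. 369.]
side open_box 0.79 [163. 144. 263. 237.]
side bolt_a 0.76 [337. 253. 358. 274.]
side bolt_a 0.56 [348. 243. 373. 260.]
scene (array([ 1.24877666, -0.20937343,  0.69320591]), array([-0.72596261,  0.15699228, -0.66966891]))
side (array([ 0.1516967 , -0.42224928,  0.73006691]), array([ 0.44806778,  0.40273443, -0.79840601]))
```

View pics/a.png

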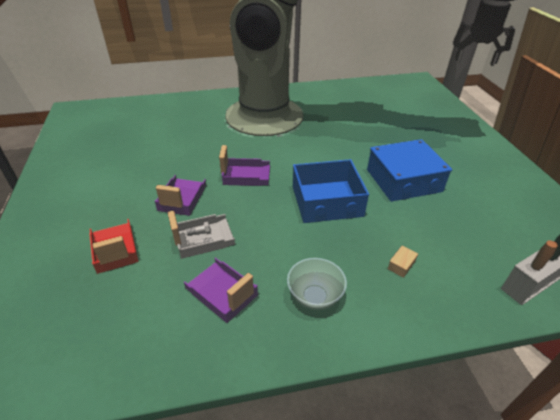

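View pics/b.png

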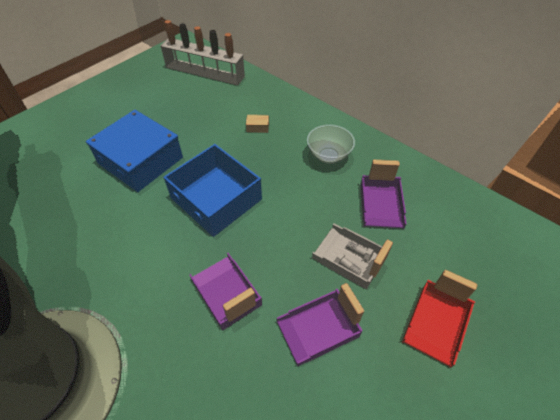

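Steel tray with bolts: scene (202,234), side (351,255). Look-alikes: purple trays at scene (181,194), (245,168), (223,290) and a red one at (113,247). The open box is at scene (329,190); the lidded one is at (408,168).

```bash
cat >> h.py <<'E'
from scipy.optimize import minimize
def prism(x0,x1,y0,y1,z0,z1): return np.array([[x,y,z] for x in(x0,x1) for y in(y0,y1) for z in(z0,z1)])
TR=[np.array([[a,b,c] for b in(-.045,.045) for a,c in((-.052,0),(.052,0),(.052,.03),(-.052,.03),(-.052,.0),(-.076,.011))]),prism(.043,.057,-.03,.03,.028,.084)]
BX=[prism(-.075,.075,-.08,.08,0,.075)]
def render(cam,parts,p):
    m=np.zeros((420,560),np.uint8); c,s=np.cos(p[2]),np.sin(p[2])
    for P in parts:
        W=P@np.array([[c,s,0],[-s,c,0],[0,0,1]])+[p[0],p[1],0]
        cv2.fillConvexPoly(m,cv2.convexHull(np.round(proj(cam,W)*16).astype(np.int32)),1,cv2.LINE_8,4)
    return m>0
def fit(masks,parts,p0):
    f=lambda p:-sum((render(c,parts,p)&m).sum()/(render(c,parts,p)|m).sum() for c,m in masks.items())
    best=min((minimize(f,[p0[0],p0[1],y],method='Nelder-Mead',options=dict(initial_simplex=np.array([[p0[0],p0[1],y]]*4)+np.vstack([np.zeros(3),np.diag([.02,.02,.3])]))) for y in p0[2]),key=lambda r:r.fun)
    return best.x,best.fun
def pick(cam,name,uv):
    L=[d for d in silhouettes(cam,name)]
    def dist(d):
        e=np.array(d['extent'])*[560,420,560,420]; return np.hypot((e[0]+e[2])/2-uv[0],(e[1]+e[3])/2-uv[1])
    return min(L,key=dist)['mask']
E
python3 - <<'E'
from h import *
im={c:grab_frame(c) for c in('scene','side')}
mt={'scene':pick('scene','tray',(202,234)),'side':pick('side','tray',(351,255))}
mb={'scene':pick('scene','open_box',(329,190)),'side':pick('side','open_box',(213,190))}
p=atz('scene',(202,236),.01);q=atz('scene',(329,195),.03)
t,ft=fit(mt,TR,(p[0],p[1],np.arange(0,6.2,.52)));b,fb=fit(mb,BX,(q[0],q[1],np.arange(-.8,.8,.26)))
print(p,q,t,ft,b,fb)
np.save('tb.npy',np.array([t,b]))
o=[]
for c in im:
    i=im[c].copy()
    for P,x in((TR,t),(BX,b)):
        cs,_=cv2.findContours(render(c,P,x).astype(np.uint8),0,1); cv2.drawContours(i,cs,-1,(0,255,255),1)
    m=np.argwhere(mt[c]).mean(0).astype(int); o.append(cv2.resize(i[m[0]-60:m[0]+60,m[1]-50:m[1]+50],(400,480)))
cv2.imwrite('pics/c.png',np.hstack(o))
s=st()
E
```

```text
Traceback (most recent call last):
  File "h.py", line 25, in fit
    best=min((minimize(f,[p0[0],p0[1],y],method='Nelder-Mead',options=dict(initial_simplex=np.array([[p0[0],p0[1],y]]*4)+np.vstack([np.zeros(3),np.diag([.02,.02,.3])]))) for y in p0[2]),key=lambda r:r.fun)
  File "h.py", line 25, in <genexpr>
    best=min((minimize(f,[p0[0],p0[1],y],method='Nelder-Mead',options=dict(initial_simplex=np.array([[p0[0],p0[1],y]]*4)+np.vstack([np.zeros(3),np.diag([.02,.02,.3])]))) for y in p0[2]),key=lambda r:r.fun)
              ~~~~~~~~^^^^^^^^^^^^^^^^^^^^^^^^^^^^^^^^^^^^^^^^^^^^^^^^^^^^^^^^^^^^^^^^^^^^^^^^^^^^^^^^^^^^^^^^^^^^^^^^^^^^^^^^^^^^^^^^^^^^^^^^^^^^^^^^^^^^^^^^^^^^^^^^^^^
  File "h.py", line 24, in <lambda>
    f=lambda p:-sum((render(c,parts,p)&m).sum()/(render(c,parts,p)|m).sum() for c,m in masks.items())
                ~~~^^^^^^^^^^^^^^^^^^^^^^^^^^^^^^^^^^^^^^^^^^^^^^^^^^^^^^^^^^^^^^^^^^^^^^^^^^^^^^^^^^
  File "h.py", line 24, in <genexpr>
    f=lambda p:-sum((render(c,parts,p)&m).sum()/(render(c,parts,p)|m).sum() for c,m in masks.items())
                                                 ~~~~~~^^^^^^^^^^^
  File "h.py", line 21, in render
    cv2.fillConvexPoly(m,cv2.convexHull(np.round(proj(cam,W)*16).astype(np.int32)),1,cv2.LINE_8,4)
                                                 ~~~~^^^^^^^
  File "h.py", line 5, in proj
    c=camera_params(cam); return cv2.projectPoints(np.float64(P).reshape(-1,1,3),np.float64(c['rvec']),np.float64(c['tvec']),np.float64(c['K']),None)[0].reshape(-1,2)
ValueError: time passes only in moves, steps and waits
```

```bash
sed -i 's/^def proj/from functools import lru_cache\ncamera_params=lru_cache(None)(camera_params)\ndef proj/' h.py
sed -i 's/f=lambda p:.*/f=lambda p:-sum((lambda r:(r\&m).sum()\/(r|m).sum())(render(c,parts,p)) for c,m in masks.items())/' h.py
python3 - <<'E'
from h import *
im={c:grab_frame(c) for c in('scene','side')}
mt={'scene':pick('scene','tray',(202,234)),'side':pick('side','tray',(351,255))}
mb={'scene':pick('scene','open_box',(329,190)),'side':pick('side','open_box',(213,190))}
p=atz('scene',(202,236),.01);q=atz('scene',(329,195),.03)
t,ft=fit(mt,TR,(p[0],p[1],np.arange(0,6.2,.52)));b,fb=fit(mb,BX,(q[0],q[1],np.arange(-.8,.8,.26)))
print(p,q,t,ft,b,fb)
np.save('tb.npy',np.array([t,b]))
o=[]
for c in im:
    i=im[c].copy()
    for P,x in((TR,t),(BX,b)):
        cs,_=cv2.findContours(render(c,P,x).astype(np.uint8),0,1); cv2.drawContours(i,cs,-1,(0,255,255),1)
    m=np.argwhere(mt[c]).mean(0).astype(int); o.append(cv2.resize(i[m[0]-60:m[0]+60,m[1]-50:m[1]+50],(400,480)))
cv2.imwrite('pics/c.png',np.hstack(o))
s=st()
E
```

```text
[ 0.5639132  -0.25113104  0.01      ] [0.49675761 0.08314594 0.03      ] [ 0.56413537 -0.25830337  4.85860979] -1.5878704175873986 [ 0.48260006  0.08253905 -0.04608011] -1.9452834934044536
1.0 [0.2553 0.5705 0.2393] [-3.142  0.     2.721] [-0.4  0.8 -0.2] 0.08530150621490097 0.0 [-1.22  0.52 -0.04  1.6   0.02  1.02 -0.11]
```

View pics/c.png

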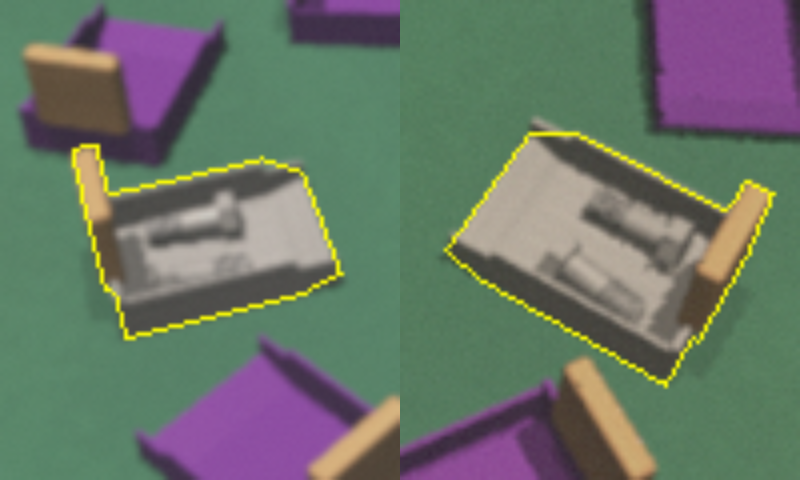

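```bash
R='[[-3.6,-3.7,0,0,1],[-3.6,-3.7,0,0,1],[-3.6,-3.7,0,0,1],[-3.6,-3.7,0,0,1],[-3.6,-3.7,0,0,1]]'
python3 -m creep '[[-3.6,-3.7,0,0,1],[-3.6,-3.7,0,0,1],[-3.6,-3.7,0,0,1],[-3.6,-3.7,0,0,1],[-3.6,-3.7,0,0,1]]'
python3 -m creep '[[-3.6,-3.7,0,0,1],[-3.6,-3.7,0,0,1],[-3.6,-3.7,0,0,1],[-3.6,-3.7,0,0,1],[-3.6,-3.7,0,0,1]]'
python3 - <<'E'
from h import *
st()
for n,c,uv in(('purpA grip',"scene",(169,185)),('purpA grip side','side',(345,290)),('purpB grip','side',(384,163))): print(n,atz(c,uv,.084))
E
```

```text
clock: 1.62
position: [0.3623, 0.2776, 0.2396]
tool_rot: [3.141, 0.0, 2.72]
force: [1.6, 1.4, -0.2]
grip_width: 0.0856
finger_force: 0.0
clock: 2.25
position: [0.4688, -0.0133, 0.2396]
tool_rot: [3.141, 0.001, 2.721]
force: [0.9, 1.3, -0.3]
grip_width: 0.0853
finger_force: 0.0
2.25 [ 0.4688 -0.0133  0.2396] [3.141e+00 1.000e-03 2.721e+00] [ 0.9  1.3 -0.3] 0.08532482916463548 0.0 [-0.27  0.28  0.21  2.   -0.07  0.87  1.13]
purpA grip [ 0.44713196 -0.31584383  0.084     ]
purpA grip side [ 0.45861186 -0.30133452  0.084     ]
purpB grip [ 0.7703425  -0.18286699  0.084     ]
```

```bash
python3 -m creep '[[-3.57,-3.78,0,6,1],[-3.57,-3.78,0,6,1],[-3.57,-3.78,0,6,1],[-3.57,-3.78,0,6,1],[-3.57,-3.78,0,6,1]]'
python3 - <<'E'
from h import *
s=st(); t=np.load('tb.npy')[0]
im=grab_frame('wrist'); print(camera_params('wrist'))
print(t)
np.save('w.npy',im); cv2.imwrite('pics/d.png',im)
E
```

```text
clock: 2.88
position: [0.5718, -0.3075, 0.2394]
tool_rot: [3.141, 0.0, 1.879]
force: [0.8, 1.0, -0.4]
grip_width: 0.0856
finger_force: 0.0
2.875 [ 0.5718 -0.3075  0.2394] [3.141 0.    1.879] [ 0.8  1.  -0.4] 0.08562224040715859 0.0 [ 0.12  0.6   0.45  1.55 -0.29  1.06  0.95]
{'K': array([[325.1922621 ,   0.        , 270.55109637],
       [  0.        , 325.1922621 , 208.09187719],
       [  0.        ,   0.        ,   1.        ]]), 'tool_from_camera': array([[ 1.65754086e-05, -9.62237235e-01, -2.72212238e-01,
         6.90286410e-02],
       [ 9.99999992e-01, -1.72551415e-05,  1.21886321e-04,
        -1.43414826e-03],
       [-1.21980617e-04, -2.72212238e-01,  9.62237228e-01,
        -1.34600518e-01],
       [ 0.00000000e+00,  0.00000000e+00,  0.00000000e+00,
         1.00000000e+00]])}
[ 0.56413537 -0.25830337  4.85860979]
```

View pics/d.png

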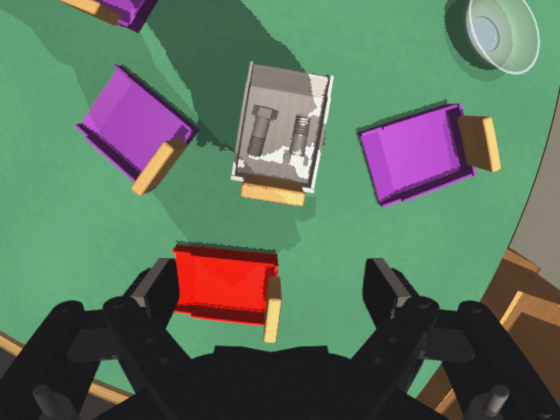

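```bash
cat >> h.py <<'E'
def wray(uv,s):
    c=camera_params('wrist');K=c['K'];T=c['tool_from_camera'];x=(uv[0]-K[0,2])/K[0,0];y=(uv[1]-K[1,2])/K[1,1];r=np.hypot(x,y)
    d=np.array([np.sin(r)*x/r,np.sin(r)*y/r,np.cos(r)]); M=R.from_euler('xyz',s['tool_rot']).as_matrix()
    return M@T[:3,3]+s['position'],M@T[:3,:3]@d
def watz(uv,s,z):
    o,d=wray(uv,s); return o+d*(z-o[2])/d[2]
E
python3 - <<'E'
from h import *
s=status.observe(); im=np.load('w.npy')
hsv=cv2.cvtColor(im,cv2.COLOR_BGR2HSV); m=cv2.inRange(hsv,(8,80,90),(25,255,255)); m[:175]=0;m[210:]=0;m[:,:230]=0;m[:,315:]=0
r=cv2.minAreaRect(cv2.findNonZero(m)); print(r)
b=cv2.boxPoints(r); print(b)
for p in b: print(watz(p,s,.084))
P=[watz(p,s,0.03) for p in((250,63),(334,76),(316,191),(232,180))]; print(np.round(P,4))
E
```

```text
((273.0654602050781, 189.42953491210938), (64.455322265625, 23.98399543762207), 9.211027145385742)
[[239.33377 196.10818]
 [243.17294 172.43344]
 [306.79715 182.75089]
 [302.95798 206.42563]]
[ 0.54333976 -0.32613386  0.084     ]
[ 0.54062367 -0.30389863  0.084     ]
[ 0.59858134 -0.29589048  0.084     ]
[ 0.60237122 -0.31817316  0.084     ]
[[ 0.5121 -0.2002  0.03  ]
 [ 0.5996 -0.1862  0.03  ]
 [ 0.6203 -0.3103  0.03  ]
 [ 0.5296 -0.3256  0.03  ]]
```

```bash
python3 -m creep '[[-0.07,-0.02,1,1.17,1],[-0.07,-0.02,2,1.17,1],[-0.07,-0.02,3.02,1.17,1],[-0.07,-0.02,3.02,1.17,1],[-0.07,-0.02,3.02,1.17,1]]'
python3 -m creep '[[0,0,0,0,0.5],[0,0,0,0,0.5],[0,0,0,0,0.5],[0,0,0,0,0.5],[0,0,0,0,0.5]]' 120
python3 - <<'E'
from h import *
s=st(); cv2.imwrite('pics/e.png',np.hstack([cv2.resize(grab_frame('wrist'),(400,300)),cv2.resize(grab_frame('side')[180:330,270:430],(320,300))]))
E
```

```text
clock: 3.55
position: [0.5721, -0.311, 0.0605]
tool_rot: [3.14, 0.002, 1.719]
force: [0.5, -0.5, 0.3]
grip_width: 0.0855
finger_force: 0.0
clock: 4.18
position: [0.5725, -0.3108, 0.0611]
tool_rot: [3.138, 0.002, 1.72]
force: [-3.8, 3.5, 22.5]
grip_width: 0.0579
finger_force: 126.1
4.175 [ 0.5725 -0.3108  0.0611] [3.138e+00 2.000e-03 1.720e+00] [-3.8  3.5 22.5] 0.05790965376041176 126.10852003097534 [ 0.16  0.82  0.38  1.66 -0.42  0.74  0.9 ]
```

View pics/e.png

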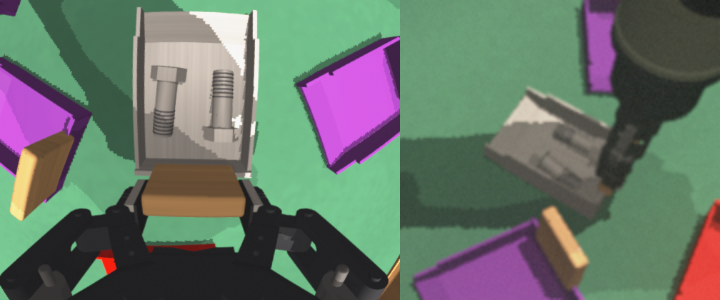

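The wrist view (left) shows the wooden grip held between both pads across its width, at about (195,190), with both bolts in the tray. Next is a small test lift to see whether the tray sags.

```bash
python3 -m creep '[[0,0,-0.1,0,0.5],[0,0,-0.2,0,0.5],[0,0,-0.3,0,0.5],[0,0,-0.4,0,0.5],[0,0,-0.4,0,0.5]]' 120
cat >> h.py <<'E'
def tilt(s,save=None):
    # bright steel corners seen from wrist are used by eye; save the wrist picture beside the side crop
    w=grab_frame('wrist')
    if save: cv2.imwrite(save,np.hstack([cv2.resize(w,(400,300)),cv2.resize(grab_frame('side'),(400,300))]))
E
python3 - <<'E'
from h import *
s=st(); tilt(s,'pics/f.png')
E
```

```text
clock: 4.9
position: [0.5715, -0.3103, 0.0826]
tool_rot: [3.141, 0.0, 1.72]
force: [-0.4, 1.3, -4.8]
grip_width: 0.0579
finger_force: 128.7
4.9 [ 0.5715 -0.3103  0.0826] [3.141 0.    1.72 ] [-0.4  1.3 -4.8] 0.05785640899052149 128.68168830871582 [ 0.15  0.79  0.4   1.66 -0.41  0.77  0.89]
```

View pics/f.png

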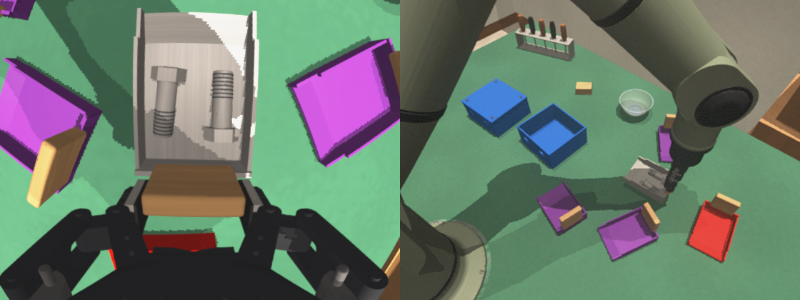

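Nothing sagged. The tray sits in the wrist view exactly as before, with both bolts in it, and the force reads 4.8 N. The moves have no tilt axis, so I grip across the 60 mm width and use the pads as a hinge: I'll turn the tray by pushing its lip against the inner far wall of the box. Next I lift and carry it.

```bash
python3 -m creep '[[0,0,-0.3,0,0.5],[0,0,-0.7,0,0.5],[0,0,-1.2,0,0.5],[0.1,0,-1.6,0,0.5],[0.4,0,-1.8,0,0.5]]' 120
python3 -m creep '[[0.5,-0.06,0,0.1,0.5],[1.0,-0.12,0,0.3,0.5],[1.5,-0.18,0,0.5,0.5],[2.0,-0.24,0,0.7,0.5],[2.5,-0.3,0,0.8,0.5]]' 120
python3 - <<'E'
from h import *
s=st(); b=np.load('tb.npy')[1]; u=np.array([-np.sin(b[2]),np.cos(b[2])]); tgt=b[:2]-.06*u
y=s['tool_rot'][2]; d=tgt-s['position'][:2]
print('go x,y',np.array([np.cos(y)*d[0]+np.sin(y)*d[1],np.sin(y)*d[0]-np.cos(y)*d[1]])/.06,'twist',-np.degrees(np.pi/2+b[2]-y)/8)
E
```

```text
clock: 5.62
position: [0.5677, -0.2868, 0.1921]
tool_rot: [3.14, 0.001, 1.718]
force: [1.0, 0.2, -6.1]
grip_width: 0.0578
finger_force: 129.7
clock: 6.25
position: [0.5268, -0.1387, 0.1901]
tool_rot: [-3.141, -0.001, 1.608]
force: [1.1, 0.4, -5.3]
grip_width: 0.0579
finger_force: 129.6
6.25 [ 0.5268 -0.1387  0.1901] [-3.141e+00 -1.000e-03  1.608e+00] [ 1.1  0.4 -5.3] 0.05793740107296044 129.63410282343315 [-0.23  0.51  0.52  1.88 -0.33  0.84  0.5 ]
go x,y [ 2.71635049 -0.68279159] twist 0.5960263404282161
```

```bash
python3 -m creep '[[0.5,-0.1,0,0.2,0.5],[1.0,-0.3,0,0.4,0.5],[1.6,-0.45,0,0.6,0.5],[2.2,-0.6,0,0.6,0.5],[2.6,-0.68,0,0.6,0.5]]' 120
python3 -m creep '[[0.1,0,0,0,0.5],[0.12,0,0,0,0.5],[0.12,0,0,0,0.5]]' 120
python3 - <<'E'
from h import *
s=st(); b=np.load('tb.npy')[1]; u=np.array([-np.sin(b[2]),np.cos(b[2])]); v=np.array([u[1],-u[0]]); d=s['position'][:2]-b[:2]
print('in box x,y',d@v,d@u, 'yaw err',s['tool_rot'][2]-np.pi/2-b[2]); tilt(s,'pics/g.png')
E
```

```text
clock: 6.88
position: [0.4797, 0.0161, 0.1901]
tool_rot: [-3.141, -0.001, 1.526]
force: [0.9, 0.1, -4.4]
grip_width: 0.0581
finger_force: 129.5
clock: 7.25
position: [0.4814, 0.0203, 0.1901]
tool_rot: [-3.142, 0.0, 1.523]
force: [-0.1, -0.1, -5.0]
grip_width: 0.0575
finger_force: 129.5
7.25 [0.4814 0.0203 0.1901] [-3.142  0.     1.523] [-0.1 -0.1 -5. ] 0.05751911847424265 129.522845684019 [-0.6   0.42  0.56  2.04 -0.32  0.77  0.11]
in box x,y 0.0016364914027157805 -0.062278801302028605 yaw err -0.0013442713312595209
```

View pics/g.png

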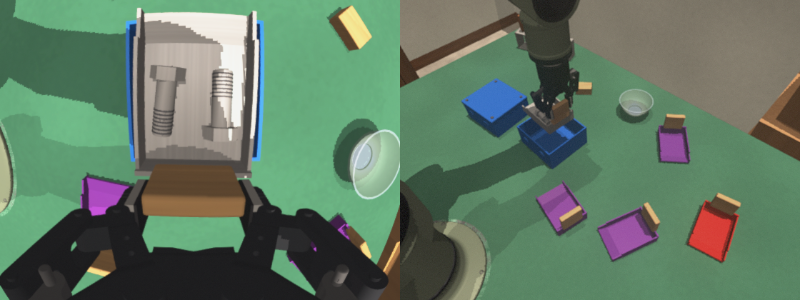

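```bash
python3 -m creep '[[0,0,0.2,0,0.5],[0,0,0.5,0,0.5],[0,0,0.75,0,0.5],[0,0,0.75,0,0.5]]' 120
python3 -m creep '[[0,0,0,0,0.5],[0,0,0,0,0.5],[0,0,0,0,0.5],[0,0,0,0,0.5]]' 20
python3 - <<'E'
from h import *
s=st(); grab_frame('wrist')
for n in('tray','bolt_a'):
    for d in search_frame('wrist',n): print(n,round(d['p'],2),np.round(np.array(d['extent'])*[560,420,560,420]))
E
```

```text
clock: 7.85
position: [0.4808, 0.0204, 0.144]
tool_rot: [-3.14, 0.001, 1.524]
force: [0.6, -0.2, -4.9]
grip_width: 0.0576
finger_force: 129.4
clock: 8.35
position: [0.4815, 0.0209, 0.1453]
tool_rot: [3.141, -0.0, 1.524]
force: [-0.3, 0.2, -5.6]
grip_width: 0.0576
finger_force: 129.4
8.35 [0.4815 0.0209 0.1453] [ 3.141 -0.     1.524] [-0.3  0.2 -5.6] 0.05762344835377848 129.4088888168335 [-0.55  0.49  0.51  2.07 -0.38  0.67  0.16]
tray 0.81 [413. 317. 536. 413.]
tray 0.62 [ 94. 263. 167. 410.]
tray 0.57 [185.  15. 363. 305.]
bolt_a 0.88 [284.  97. 333. 196.]
bolt_a 0.72 [210.  90. 262. 190.]
```

```bash
python3 -m creep '[[0,0,0,0,0.6],[0,0,0,0,0.6],[0,0,0,0,0.6]]' 20
python3 -m creep '[[0,0,0,0,0.65],[0,0,0,0,0.65],[0,0,0,0,0.65]]' 20
python3 - <<'E'
from h import *
st()
E
```

```text
clock: 8.88
position: [0.4814, 0.0208, 0.1451]
tool_rot: [3.142, 0.0, 1.524]
force: [0.4, 0.2, -4.6]
grip_width: 0.0578
finger_force: 129.4
clock: 9.25
position: [0.4814, 0.0208, 0.1451]
tool_rot: [-3.142, 0.0, 1.524]
force: [0.8, 0.8, -4.0]
grip_width: 0.058
finger_force: 129.4
9.25 [0.4814 0.0208 0.1451] [-3.142  0.     1.524] [ 0.8  0.8 -4. ] 0.057972890905797436 129.41122770309448 [-0.55  0.49  0.51  2.07 -0.38  0.67  0.16]
```

The grip force stays at about 129 N; lower settings don't release it. I'll turn the tray in the pads by force alone: lower the lip inside the far wall, then push forward while rising.

```bash
python3 -m creep '[[0.1,0,0.3,0,0.5],[0.1,0,0.7,0,0.5],[0.1,0,1.07,0,0.5],[0.1,0,1.07,0,0.5]]' 120
python3 -m creep '[[0.1,0,-0.05,0,0.5],[0.19,0,-0.2,0,0.5],[0.28,0,-0.38,0,0.5],[0.42,0,-0.58,0,0.5],[0.55,0,-0.77,0,0.5]]' 120
python3 - <<'E'
from h import *
s=st(); tilt(s,'pics/i.png')
E
```

```text
clock: 9.75
position: [0.481, 0.0266, 0.08]
tool_rot: [-3.139, 0.001, 1.524]
force: [-0.5, -0.4, -3.9]
grip_width: 0.0577
finger_force: 129.7
clock: 10.38
position: [0.4836, 0.0592, 0.1287]
tool_rot: [3.14, 0.001, 1.523]
force: [-0.3, -8.3, -4.4]
grip_width: 0.0579
finger_force: 129.5
10.375 [0.4836 0.0592 0.1287] [3.140e+00 1.000e-03 1.523e+00] [-0.3 -8.3 -4.4] 0.057932351206857816 129.47887659072876 [-0.61  0.53  0.49  2.07 -0.41  0.63  0.11]
```

View pics/i.png

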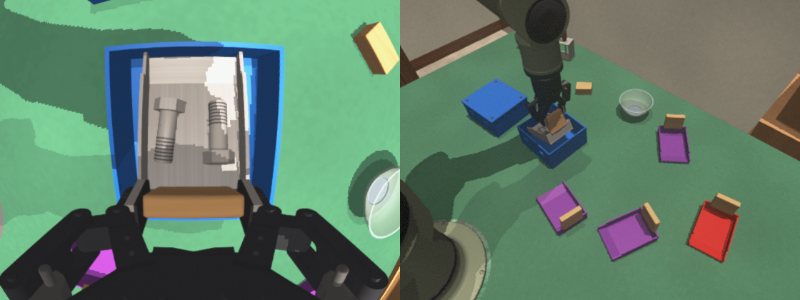

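The tray is pitched about 19° in the box with both bolts still in it, and the wall force is 8 N. The hinge works, so I'll continue to a steeper tilt.

```bash
python3 -m creep '[[0.15,0,-0.07,0,0.5],[0.37,0,-0.11,0,0.5],[0.65,0,-0.13,0,0.5],[0.93,0,-0.15,0,0.5],[1.1,0,-0.17,0,0.5]]' 120
python3 -m creep '[[0.15,0,-0.02,0,0.5],[0.15,0,-0.02,0,0.5]]' 120
python3 -m creep '[[-0.1,0,0,0,0.5],[-0.2,0,-0.05,0,0.5],[-0.4,0,-0.1,0,0.5],[-0.6,0,-0.15,0,0.5],[-0.6,0,-0.15,0,0.5]]' 120
python3 - <<'E'
from h import *
s=st(); tilt(s,'pics/j.png')
E
```

```text
clock: 11.1
position: [0.4867, 0.1257, 0.1387]
tool_rot: [3.14, 0.0, 1.524]
force: [0.4, -8.6, -2.1]
grip_width: 0.0576
finger_force: 127.9
clock: 11.35
position: [0.4871, 0.1347, 0.1397]
tool_rot: [3.14, 0.0, 1.525]
force: [0.6, -6.0, -2.9]
grip_width: 0.0577
finger_force: 128.0
clock: 11.98
position: [0.4852, 0.0975, 0.1479]
tool_rot: [3.141, -0.0, 1.522]
force: [-0.1, -0.9, -3.7]
grip_width: 0.0575
finger_force: 130.6
11.975 [0.4852 0.0975 0.1479] [ 3.141 -0.     1.522] [-0.1 -0.9 -3.7] 0.057510228050649384 130.63655376434326 [-0.71  0.51  0.52  2.04 -0.39  0.69  0.02]
```

View pics/j.png

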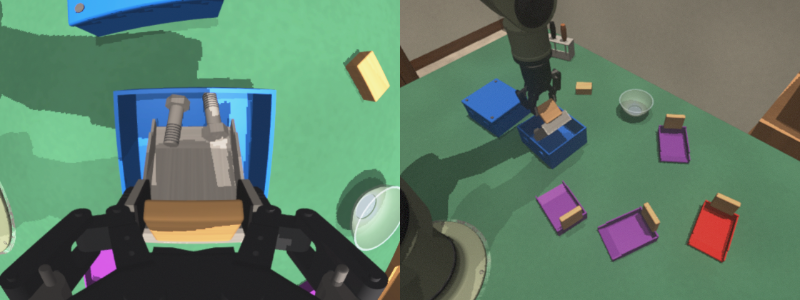

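The tray is tilted about 50°. Both bolts have slid onto the lip, heads against the far wall, at wrist (175,110) and (212,105). I'll back the tray out from under them.

```bash
python3 -m creep '[[-0.5,0,-0.05,0,0.5],[-1,0,-0.2,0,0.5],[-1,0,-0.3,0,0.5],[-1,0,-0.3,0,0.5],[-1,0,-0.3,0,0.5]]' 120
python3 - <<'E'
from h import *
s=st(); cv2.imwrite('pics/w2.png',grab_frame('wrist')); b=np.load('tb.npy')[1]
for d in silhouettes('wrist','bolt_a'):
    c=np.argwhere(d['mask']).mean(0)[::-1]; w=watz(c,s,.015)-np.array([*b[:2],0]); print(round(d['p'],2),c,np.array(d['extent'])*[560,420,560,420],'rel box if on floor',np.round(w,3))
E
```

```text
clock: 12.7
position: [0.4822, 0.0398, 0.1652]
tool_rot: [-3.141, -0.0, 1.526]
force: [-0.5, 0.4, -3.2]
grip_width: 0.0573
finger_force: 130.8
12.7 [0.4822 0.0398 0.1652] [-3.141 -0.     1.526] [-0.5  0.4 -3.2] 0.057268145310578375 130.80636978149414 [-0.62  0.46  0.54  2.06 -0.36  0.72  0.11]
0.77 [244.9893617  111.93617021] [231.28   80.094 264.992 146.286] rel box if on floor [-0.02   0.033  0.015]
0.63 [295.99176647 101.78817365] [279.888  69.51  312.984 129.192] rel box if on floor [0.024 0.04  0.015]
```

```bash
python3 -m creep '[[0,0,-0.3,0,0.5],[0,0,-0.8,0,0.5],[0,0,-1.2,0,0.5],[0,0,-1.2,0,0.5]]' 120
python3 - <<'E'
from h import *
s=st(); w=grab_frame('wrist'); b=np.load('tb.npy')[1]
for d in silhouettes('wrist','bolt_a'):
    c=np.argwhere(d['mask']).mean(0)[::-1]; q=watz(c,s,.015)-np.array([*b[:2],0]); print(round(d['p'],2),c,'rel box if on floor',np.round(q,3))
cv2.imwrite('pics/k.png',np.hstack([cv2.resize(w,(400,300)),cv2.resize(grab_frame('side')[100:265,110:330],(400,300))]))
E
```

```text
clock: 13.3
position: [0.4829, 0.0393, 0.2384]
tool_rot: [3.14, -0.001, 1.525]
force: [-0.2, -0.3, -3.5]
grip_width: 0.0575
finger_force: 130.9
13.3 [0.4829 0.0393 0.2384] [ 3.140e+00 -1.000e-03  1.525e+00] [-0.2 -0.3 -3.5] 0.057517120956613293 130.90311527252197 [-0.69  0.35  0.62  1.99 -0.26  0.88  0.03]
0.95 [248.65921788 113.34301676] rel box if on floor [-0.021  0.032  0.015]
0.86 [289.68459658 105.37041565] rel box if on floor [0.024 0.039 0.015]
```

View pics/k.png

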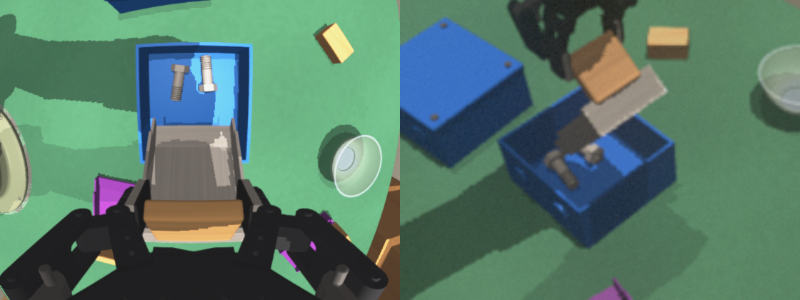

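Both bolts lie on the floor of the open box, at wrist (178,82) and (207,73), and the tray is empty. Next I carry it back toward its old clear spot to set down.

```bash
python3 -m creep '[[-0.7,0.3,0,-0.3,0.5],[-1.4,0.6,0,-0.7,0.5],[-2.1,0.9,0,-1.1,0.5],[-2.8,1.15,0,-1.4,0.5],[-2.92,1.18,0,-1.4,0.5]]' 120
python3 -m creep '[[0,0,0.4,0,0.5],[0,0,0.9,0,0.5],[0,0,1.3,0,0.5],[0,0,1.4,0,0.5],[0,0,1.4,0,0.5]]' 120
python3 - <<'E'
from h import *
s=st(); t=np.load('tb.npy')[0]
for uv in((270,185),(235,172),(185,285),(220,260),(205,180),(290,285)): print(uv,np.round(atz('scene',uv,.02)[:2],3))
w=grab_frame('wrist')
for d in search_frame('wrist','tray'): print(round(d['p'],2),np.round(np.array(d['extent'])*[560,420,560,420]))
E
```

```text
clock: 14.08
position: [0.5445, -0.1427, 0.2362]
tool_rot: [-3.14, 0.001, 1.716]
force: [-0.7, 0.8, -2.1]
grip_width: 0.0574
finger_force: 130.9
clock: 14.7
position: [0.5447, -0.1393, 0.1534]
tool_rot: [-3.141, -0.0, 1.72]
force: [0.2, -0.2, -1.8]
grip_width: 0.0575
finger_force: 130.8
14.7 [ 0.5447 -0.1393  0.1534] [-3.141 -0.     1.72 ] [ 0.2 -0.2 -1.8] 0.05746180000075419 130.83809852600098 [-0.2   0.59  0.5   1.86 -0.38  0.79  0.65]
(270, 185) [ 0.414 -0.058]
(235, 172) [ 0.338 -0.144]
(185, 285) [ 0.711 -0.294]
(220, 260) [ 0.656 -0.216]
(205, 180) [ 0.359 -0.23 ]
(290, 285) [ 0.753 -0.078]
0.98 [ 62. 252. 164. 388.]
0.91 [198. 167. 340. 340.]
0.84 [375. 231. 518. 355.]
0.72 [  0.  67. 123. 239.]
```

```bash
python3 -m creep '[[0,0,0.47,0,0.5],[-0.25,0,0.53,0,0.5],[-0.48,0,0.59,0,0.5],[-0.7,0,0.67,0,0.5],[-0.93,0,0.77,0,0.5]]' 120
python3 -m creep '[[-0.2,0,0.11,0,0.5],[-0.4,0,0.22,0,0.5],[-0.57,0,0.36,0,0.5],[-0.74,0,0.5,0,0.5],[-0.74,0,0.5,0,0.5]]' 120
python3 - <<'E'
from h import *
s=st(); w=grab_frame('wrist')
for d in search_frame('wrist','tray'): print(round(d['p'],2),np.round(np.array(d['extent'])*[560,420,560,420]))
E
```

```text
clock: 15.42
position: [0.5541, -0.1948, 0.1087]
tool_rot: [3.139, -0.0, 1.72]
force: [-1.1, 4.1, 6.4]
grip_width: 0.0575
finger_force: 142.9
clock: 16.05
position: [0.5597, -0.2397, 0.0771]
tool_rot: [3.142, 0.001, 1.719]
force: [-0.5, -2.2, 0.6]
grip_width: 0.0575
finger_force: 142.7
16.05 [ 0.5597 -0.2397  0.0771] [3.142e+00 1.000e-03 1.719e+00] [-0.5 -2.2  0.6] 0.057465396890802094 142.65363693237305 [ 0.03  0.75  0.42  1.78 -0.44  0.7   0.84]
0.94 [  0. 170. 154. 349.]
0.87 [188.  49. 354. 316.]
0.77 [400. 143. 559. 307.]
0.66 [  0.   0.  73. 119.]
```

```bash
python3 -m creep '[[-0.15,0,0.1,0,0.5],[-0.28,0,0.2,0,0.5],[-0.37,0,0.28,0,0.5],[-0.37,0,0.31,0,0.5],[-0.37,0,0.31,0,0.5]]' 120
python3 - <<'E'
from h import *
s=st(); w=grab_frame('wrist')
for d in search_frame('wrist','tray')[:2]: print(round(d['p'],2),np.round(np.array(d['extent'])*[560,420,560,420]))
E
```

```text
clock: 16.77
position: [0.5636, -0.2623, 0.0615]
tool_rot: [3.139, 0.002, 1.719]
force: [-13.4, 5.4, 53.5]
grip_width: 0.0579
finger_force: 150.1
16.775 [ 0.5636 -0.2623  0.0615] [3.139e+00 2.000e-03 1.719e+00] [-13.4   5.4  53.5] 0.05786553649543616 150.0800371170044 [ 0.08  0.79  0.4   1.75 -0.45  0.69  0.87]
0.74 [413. 116. 560. 305.]
0.69 [180.  14. 361. 314.]
```

The tray is flat: the wrist view matches the first grasp and the bench pushes back with 53 N. Now I release it and retreat.

```bash
python3 -m creep '[[0,0,-0.04,0,1],[0,0,-0.04,0,1],[0,0,-0.04,0,1],[0,0,-0.04,0,1],[0,0,-0.04,0,1]]'
python3 -m creep '[[0,0,-0.4,0,1],[0,0,-1,0,1],[0,0,-2,0,1],[0,0,-3,0,1],[0,0,-3,0,1]]'
python3 -m creep '[[-2,0,0,0,1],[-2,0,0,0,1],[-2,0,0,0,1],[-2,0,0,0,1]]'
python3 - <<'E'
from h import *
s=st()
im={c:grab_frame(c) for c in('scene','side','wrist')}
b=np.load('tb.npy')[1]; u=np.array([-np.sin(b[2]),np.cos(b[2])]); v=np.array([u[1],-u[0]])
for c,uv in(('scene',proj('scene',[.557,-.212,.02])[0]),('side',proj('side',[.557,-.212,.02])[0])):
    m=pick(c,'tray',uv); t,f=fit({c:m},TR,(.557,-.212,[4.86])); print(c,np.round(t,3),f)
for c in('scene','side'):
    for d in silhouettes(c,'bolt_a'):
        q=np.argwhere(d['mask']).mean(0)[::-1]; w=atz(c,q,.016)[:2]-b[:2]; print(c,round(d['p'],2),'bolt in box',np.round([w@v,w@u],3))
E
```

```text
clock: 17.5
position: [0.5629, -0.2606, 0.0609]
tool_rot: [-3.141, -0.0, 1.72]
force: [-1.4, 0.2, -0.4]
grip_width: 0.0853
finger_force: 0.0
clock: 18.12
position: [0.5644, -0.2616, 0.2455]
tool_rot: [3.135, 0.003, 1.719]
force: [-0.1, 0.3, -1.0]
grip_width: 0.0854
finger_force: 0.0
clock: 18.62
position: [0.5806, -0.3788, 0.2402]
tool_rot: [-3.141, -0.001, 1.72]
force: [0.7, 0.5, -0.7]
grip_width: 0.0853
finger_force: 0.0
18.625 [ 0.5806 -0.3788  0.2402] [-3.141e+00 -1.000e-03  1.720e+00] [ 0.7  0.5 -0.7] 0.0853122180075649 0.0 [ 0.19  0.69  0.52  1.42 -0.36  1.13  0.92]
scene [ 0.554 -0.214  4.873] -0.931560807483998
side [ 0.554 -0.212  4.837] -0.9435542607428987
scene 0.65 bolt in box [-0.025  0.032]
side 0.73 bolt in box [0.021 0.037]
side 0.66 bolt in box [-0.023  0.032]
```

The flat-tray model fits both views with an overlap above 0.93, and both bolts are in the box. The gripper is clear of everything, so I'm handing in.

```bash
python3 -c "
from workcell import bot
print(bot.job_done())"
```

```text
the job is handed in; nothing more can be done
None
```

I handed the job in at about 19 s: by the last camera check both bolts lay in the open blue box and the empty steel tray stood flat and released on the bench; no verdict came back.

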